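Load a set-up block in the quick-slide holder and let the jaw catch

TASK

Get the steel set-up block ready for stoning: lay it flat on the holder's rails between the jaws, lengthwise and centred. Then hold the release bar up, slide the carriage in until the sprung jaw gently presses the block flush against the fixed jaw, and let the bar go so that it drops fully into the nearest notch and the jaw stays partly sprung in, neither slack nor driven to its stop. Leave the other things where they are.

Things in the scene. Friction and masses are not known exactly. Their poses are not given: they have to be found in the camera images.
- set_block: ground steel set-up block with six dark holes, 51 (x) x 76 (y) x 25 mm (z), about 0.6 kg, lying flat on the cart; origin at the centre of its underside, y along its length.
- holder: green quick-slide holder, screwed down: bed 104 (x) x 320 (y) x 10 mm; origin at the centre of its underside, y along the slide towards the fixed jaw. Two bright steel rails along y, 13 to 47 mm either side of the middle, tops at z = 24 mm, carry block and carriage.
- fixed_jaw (a point): middle of the fixed jaw's face (looks to the holder's -y), 114 mm along y from the holder's origin, 40 mm above the cart. The jaw is 80 mm wide and 57 mm high. A block lying flush has its origin 38 mm before this face, on the rails (24 mm above the cart).
- channel (a point): point fixed on the holder, in the channel between the rails, 20 mm on the -y side of the holder's origin, at the tooth tops (z = 19 mm). Here lies a rack: notches 5.5 mm long, 6 mm deep, one every 10 mm, from 50 mm before to 50 mm after this point; plain groove on the open (-y) side. The rack is clamped through slots: where the notches lie is not measured and differs every time, so feel for one.
- carriage: green carriage on the rails, 100 (x) x 64 (y) mm, top 51 mm above the cart; origin at the centre of its underside (z = 24 mm), axes as the holder's. It slides along y from -115 mm (open) to 1 mm in the holder's frame, stiffly (9 to 10 N of friction, 10 N more per m/s), and starts at the open end in the plain groove. The pawl, 4 mm thick, is under its origin.
- jaw_face (a point): middle of the brass face of the sprung jaw, a plate 66 mm wide on the carriage's +y side, from 25 to 53 mm above the cart. Sprung out it is 60 mm ahead of the carriage's origin, so it meets a flush block when the carriage is at y = -22 mm in the holder's frame.
- spring_jaw (a joint): how far the sprung jaw is pushed back into the carriage (m): 0 sprung out, 0.016 hard on its stop. It pushes with 1.5 N plus 0.5 N per mm; 4 to 5 N is enough to slide the block on the rails.
- release_bar (a joint): lift of the release bar above its lowest position (m), 0 to 0.014, sprung down with 8 to 12 N. Over the rack: under 0.002 the pawl is in a notch and the carriage locked; about 0.0055 when it stands on a tooth; held above 0.007 it clears the teeth. Starts down. A hard sideways push on the bar can keep it from dropping.
- bar_grip (a point): middle of the release bar's black grip: level bar along the holder's x, 46 mm long, 10 mm thick (y), 12 mm high, between two upright rods; 82 mm above the cart when down, 24 mm clear under it. Pinch it from above to lift it and pull the carriage along; with the fingers opened a little wider than the bar it springs down and can still be pushed along.
- oiler: squeeze oiler bottle, translucent grey with a red spout, 57 mm across, 151 mm tall, upright; origin at the centre of its foot; leave alone.
- oil_stone: yellow oil stone, 32x100x23 mm; origin at the centre of its underside, long axis y; leave alone.
- brush: acid brush with a wooden handle, 18x156x14 mm; origin at the centre of its underside, long axis y; leave alone.
- driver: ball driver with a green handle, 33x155x31 mm; origin at the centre of its underside, long axis y; leave alone.
- collet_a: steel spring collet standing on end, 28 mm across, 42 mm tall; origin at the centre of its foot; leave alone.
- collet_b: steel spring collet standing on end, 33 mm across, 42 mm tall; origin at the centre of its foot; leave alone.
- insert_box: small red and black insert box, 32x55x23 mm; origin at the centre of its underside, long axis y; leave alone.
- end_mill: steel end mill lying down, 16x92x16 mm; origin at the centre of its underside, long axis y; leave alone.

How it is judged:
By the outcome, as a careful person would: the job done as asked, in the order asked, and still so for the second after the job is handed in, with the robot touching nothing.
It also fails if it takes over 64 s, if anything falls off the work surface, if the arm or the gripper's body presses on something with over 40 N, if the wrist force passes 120 N, or if a joint passes its speed limit or range.

ROBOT

A 6-joint arm with a two-finger parallel gripper is mounted at the origin on a cart in front of the work surface, level with it; the furniture and walls round the work are solid. World frame = base frame: x ahead of the robot, y to its left, z up, the work surface at z = 0. Lengths are in mm, angles in degrees, forces in N, time in s.
With the tool pointing down it reaches from about 325 to 850 mm from the base axis. Payload 15.5 kg.
Tool frame: the origin (TCP) lies at the very end of the fingers, on their centre line; the grasp point (between the pads) lies 19 mm behind it; z points along the fingers, y is the line along which they close (so a half turn about z gives the same grasp; the last joint's range is limited). The gripper opens to 91 mm and grips with 3 to 60 N. Pads are 32 mm wide; open, the fingers measure 118 mm over their backs; the gripper's body (76 mm by 178 mm) begins 60 mm behind the grasp point.
Start: joints at [-72.221, 28.281, 77.091, -0, 74.628, -5.472], TCP at [246.722, -574.242, 213.915] pointing down, gripper open.
Joint ranges: [-166.48, 166.48], [-47.26, 123.95], [12.59, 153.08], [-70.14, 250.14], [6.76, 159.57], [-176.63, 176.63]. Speed limits (degrees/s): [108.29, 108.29, 147.25, 172.46, 172.46, 172.46].

INTERFACE

Orientations are given as a 3x3 rotation matrix whose columns are the frame's x, y, z axes.
In Python, from station import get_state, camera, ticket gives the robot as it stands.
- The arm moves only by the shell command python3 -m pendant 'ROWS'. ROWS is JSON, a list of rows, each an object with "linear": the shift along the tool's x, y, z in units of 25 mm (1.0 is 25 mm), a list of three; "rotation": the turn, a rotation vector about the tool's x, y, z in units of 10 degrees (1.0 is 10 degrees), a list of three; "claw": the closure, from -1 (fully open) to 1 (shut), so that 0 is half open. In form: [{"linear": [dx, dy, dz], "rotation": [wx, wy, wz], "claw": claw}, ...]. A call has 1 to 8 rows; each row shifts and turns the commanded pose from where the row before left it, along the tool's axes as they then stand; what a row does not reach is not made up. A row lasts 1/8 s, in which the tool goes at most 62.5 mm and 10.7 degrees, less where a joint would pass 70% of its speed; a pose out of reach is approached as far as the arm can. A call with a number of a shift or a turn outside -1 to 1 is refused whole. A call with a gripper value outside its range is refused whole. The fingers move at their own pace and stop on an object; the grip force is fixed at half the most. Time passes only in rows, so rows that do not move let the fingers close. It gives the time, the measured TCP pose, the force, the opening and the grip force at its end, in the units of the state.
- get_state(): the state, without advancing time (a new reading comes with each control period).
- camera(name): name is "scene" or "top" or "wrist"; returns a dict with "pixels" (384x512x3 uint8, red, green, blue), "depth" (384x512 float32, mm along the optical axis (not along the pixel's ray), 0 where there is no reading), "mtx" (3x3 intrinsics, pixels), "cam_to_world" (4x4, takes a point from camera to world coordinates); the wrist camera has in their place "hand_eye" (4x4, takes a point from camera to tool coordinates, whose origin is the TCP and whose axes are the flange's). Camera axes: x right, y up, looking along -z (the intrinsics and any distortion apply to the point x, -y, -z); pixel columns grow to the right and rows downward; lengths in mm; the calibration is good to about 2 mm. A picture is of the moment at which its call begins: read the wrist's pose just before it.
- ticket.hand_in(): hands the job in; it is judged then, once.
The state is a dict: "time_s": time; "joints": joint angles; "joint_velocities": joint speeds; "joint_efforts": joint torques, N m; "ee_pos": TCP position; "tcp_rot": TCP orientation; "contact_force": force on the tool from outside, world axes, zero at the start; "ft_torque": the same for the moment, N m; "gripper_width": finger opening in mm; "grip_force": force on a finger pad.
Only numpy, scipy, OpenCV 4.12 (cv2) and the standard library are available. Lean on these libraries where they do the work, as an engineer would, in place of code of your own. Each camera call takes 0.05 s, during which the arm holds its last target. There are 200 camera calls.

## Working session

There is one attempt and no reset: what is moved stays moved. The work goes in short steps, Python scripts to look and compute and a shell command to move; the robot and the scene stay as the last step left them, time stands still between calls to the robot, and variables do not carry over. Pictures are saved under pics/ and viewed, at most 10 in all, crops included, and the job is handed in when it is done.

```bash
mkdir -p pics; cat > h.py <<'E'
import numpy as np, cv2
from station import get_state, camera
def shot(n,f):
    s=get_state(); c=camera(n)
    if n=='wrist':
        T=np.eye(4);T[:3,:3]=np.array(s['tcp_rot']);T[:3,3]=s['ee_pos']
        c['cam_to_world']=T@np.array(c['hand_eye'])
    np.savez(''+f+'.npz',**{k:np.array(v) for k,v in c.items()})
    cv2.imwrite('pics/'+f+'.png',c['pixels'][:,:,::-1]); return c
def cloud(f):
    c=np.load(''+f+'.npz'); d=c['depth'];h,w=d.shape
    u,v=np.meshgrid(np.arange(w),np.arange(h)); K=c['mtx']
    p=np.stack([(u-K[0,2])/K[0,0]*d,-(v-K[1,2])/K[1,1]*d,-d],-1)
    T=c['cam_to_world']; return p@T[:3,:3].T+T[:3,3], c['pixels'], d
E
python3 - <<'E'
from h import *
for n in('top','scene'):
    c=shot(n,n+'0'); print(n,np.round(c['cam_to_world'],2).tolist(), {k:np.array(v).shape for k,v in c.items()})
a=cv2.imread('pics/top0.png'); cv2.imwrite('pics/top0b.png',cv2.resize(a,(800,600)))
s=get_state(); print(s)
E
```

```text
top [[-0.02, 1.0, -0.08, 427.16], [-1.0, -0.02, -0.01, 42.03], [-0.01, 0.08, 1.0, 958.94], [0.0, 0.0, 0.0, 1.0]] {'pixels': (384, 512, 3), 'depth': (384, 512), 'mtx': (3, 3), 'cam_to_world': (4, 4)}
scene [[-0.81, 0.25, -0.52, -64.49], [-0.58, -0.37, 0.73, 873.02], [-0.01, 0.9, 0.45, 569.6], [0.0, 0.0, 0.0, 1.0]] {'pixels': (384, 512, 3), 'depth': (384, 512), 'mtx': (3, 3), 'cam_to_world': (4, 4)}
{'time_s': 0.1, 'joints': array([-7.22216062e+01,  2.83109258e+01,  7.71255775e+01, -5.27983185e-04,
        7.46265293e+01, -5.47074955e+00]), 'joint_velocities': array([ 0.05261466, -0.08806218, -0.17767139,  0.00282488, -0.06146909,
       -0.06569928]), 'joint_efforts': array([ 1.00667006e-03, -8.80240846e+01, -3.82543731e+01,  7.09233899e-02,
        4.82057780e-02, -2.59302152e-05]), 'ee_pos': array([ 246.60879063, -573.90837599,  213.39039724]), 'tcp_rot': array([[ 9.18796162e-01,  3.94732180e-01, -3.44369444e-04],
       [ 3.94732318e-01, -9.18795573e-01,  1.04487641e-03],
       [ 9.60412214e-05, -1.09596218e-03, -9.99999395e-01]]), 'contact_force': array([0.59477424, 0.37332662, 0.23687821]), 'ft_torque': array([ 0.01890307, -0.0084768 , -0.02321496]), 'grip_force': 0.0, 'gripper_width': 91.27191329363515}
```

View pics/top0b.png

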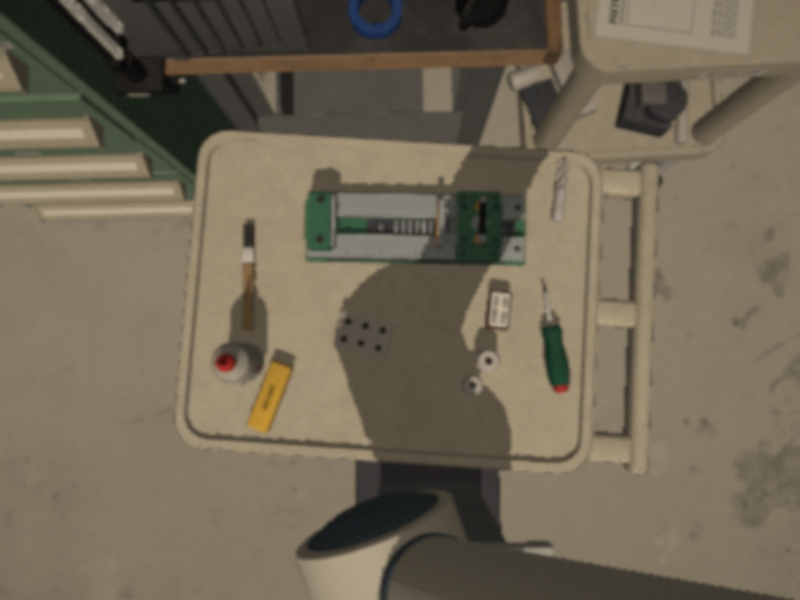

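View pics/scene0.png

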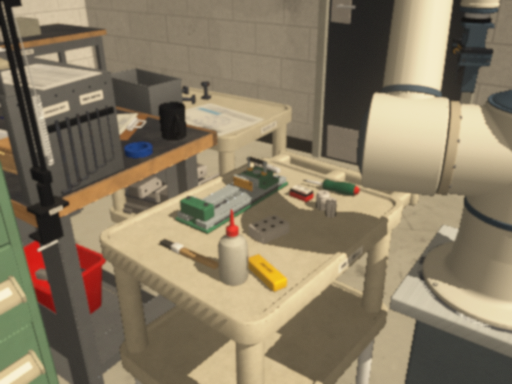

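The top view shows the fixed jaw at left (320,222), the carriage at right (482,225), the block at (363,335) and the bar across the carriage. I'll get these poses from the depth.

```bash
python3 - <<'E'
from h import *
P,px,d=cloud('top0')
def reg(u0,u1,v0,v1,z0,z1,name):
    s=1.5625; m=np.zeros(d.shape,bool); m[int(v0/s):int(v1/s),int(u0/s):int(u1/s)]=1
    m&=(d>0)&(P[...,2]>z0)&(P[...,2]<z1); q=P[m]
    r=cv2.minAreaRect(q[:,:2].astype(np.float32)); print(name,len(q),np.round(q.mean(0),1),np.round(r[0],1),np.round(r[1],1),round(r[2],2)); return q
reg(330,400,300,360,14,40,'block')
reg(300,345,180,270,47,70,'fixedjaw')
reg(290,540,180,275,5,70,'holder')
reg(290,540,180,275,18,30,'rails')
reg(430,540,180,275,45,60,'carr')
reg(430,540,180,275,72,110,'bar')
q=reg(380,420,380,440,-20,20,'table')
a=px[95:240,180:345,::-1]; cv2.imwrite('pics/c1.png',cv2.resize(a,None,fx=4.5,fy=4.0,interpolation=cv2.INTER_CUBIC))
E
```

```text
block 788 [454.8 106.   26.1] [454.8 106.3] [76.3 50.6] 74.42
fixedjaw 687 [613.6 161.   57.5] [613.9 161.8] [42.  79.1] 87.11
holder 6235 [604.4  29.7  30.8] [609.6  29.1] [361.4 129.4] 85.27
rails 2852 [607.   34.1  24.4] [608.3  27.3] [312.6 100.1] 88.4
carr 889 [604.  -48.7  51.9] [606.2 -46.5] [89.9 66.1] 88.42
bar 144 [603.9 -60.7  87.7] [604.9 -60.8] [ 8.9 61. ] 87.75
table 947 [346.5  57.4   0.7] [346.5  57.4] [54.5 83.3] 88.83
```

View pics/c1.png

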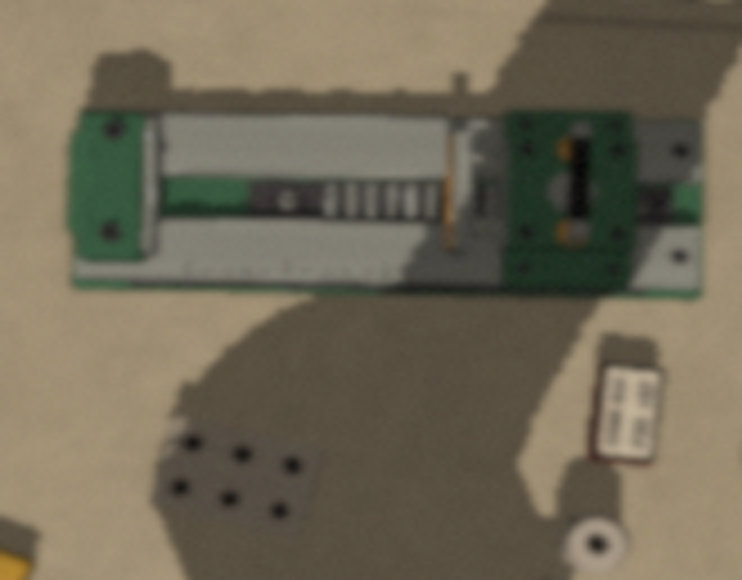

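```bash
python3 -m pendant '[{"linear":[0,0,0],"rotation":[0,0,-0.85],"claw":-1},{"linear":[0,0,0],"rotation":[0,0,-0.85],"claw":-1},{"linear":[0,0,0],"rotation":[0,0,-0.85],"claw":-1},{"linear":[0,0,0],"rotation":[0,0,-0.85],"claw":-1},{"linear":[0,0,0],"rotation":[0,0,-0.86],"claw":-1},{"linear":[0,0,0],"rotation":[0,0,-0.86],"claw":-1},{"linear":[0.5,0,0],"rotation":[0,0,0],"claw":-1},{"linear":[0.9,0,0],"rotation":[0,0,0],"claw":-1}]'
python3 -m pendant '[{"linear":[1,0.02,0],"rotation":[0,0,0],"claw":-1},{"linear":[1,0.02,0],"rotation":[0,0,0],"claw":-1},{"linear":[1,0.02,0],"rotation":[0,0,0],"claw":-1},{"linear":[1,0.02,0],"rotation":[0,0,0],"claw":-1},{"linear":[1,0.02,0],"rotation":[0,0,0],"claw":-1},{"linear":[1,0.02,0],"rotation":[0,0,0],"claw":-1},{"linear":[1,0.02,0],"rotation":[0,0,0],"claw":-1},{"linear":[1,0.02,0],"rotation":[0,0,0],"claw":-1}]'
python3 -m pendant '[{"linear":[1,0.02,0],"rotation":[0,0,0],"claw":-1},{"linear":[1,0.02,0],"rotation":[0,0,0],"claw":-1},{"linear":[1,0.02,0],"rotation":[0,0,0],"claw":-1},{"linear":[1,0.02,0],"rotation":[0,0,0],"claw":-1},{"linear":[1,0.02,0],"rotation":[0,0,0],"claw":-1},{"linear":[1,0.02,0],"rotation":[0,0,0],"claw":-1},{"linear":[1,0.02,0],"rotation":[0,0,0],"claw":-1},{"linear":[1,0.02,0],"rotation":[0,0,0],"claw":-1}]'
python3 -m pendant '[{"linear":[1,0.02,0],"rotation":[0,0,0],"claw":-1},{"linear":[1,0.02,0],"rotation":[0,0,0],"claw":-1},{"linear":[1,0.02,0],"rotation":[0,0,0],"claw":-1},{"linear":[1,0.02,0],"rotation":[0,0,0],"claw":-1},{"linear":[1,0.02,0],"rotation":[0,0,0],"claw":-1},{"linear":[1,0.02,0],"rotation":[0,0,0],"claw":-1},{"linear":[1,0.02,0],"rotation":[0,0,0],"claw":-1},{"linear":[1,0.02,0],"rotation":[0,0,0],"claw":-1}]'
python3 -m pendant '[{"linear":[0.9,0.02,0],"rotation":[0,0,0],"claw":-1},{"linear":[0.7,0.02,0],"rotation":[0,0,0],"claw":-1},{"linear":[0.5,0.02,0],"rotation":[0,0,0],"claw":-1},{"linear":[0.3,0.02,0],"rotation":[0,0,0],"claw":-1},{"linear":[0,0,0],"rotation":[0,0,0],"claw":-1},{"linear":[0,0,0],"rotation":[0,0,0],"claw":-1}]'
cat >> h.py <<'E'
def to(x,y,z,yaw):
    # yaw: wanted angle of tool y axis in world (deg); prints turn about tool z, and tool shifts (before and after the turn), in units
    s=get_state();R=np.array(s['tcp_rot']);a=np.degrees(np.arctan2(R[1,1],R[0,1]))
    D=np.array([x,y,z])-s['ee_pos'];w=-((yaw-a+90)%180-90); c,q=np.cos(np.radians(w)),np.sin(np.radians(w))
    R2=R@np.array([[c,-q,0],[q,c,0],[0,0,1]])
    print('t',s['time_s'],'pos',np.round(s['ee_pos'],1),'yaw',round(a,2),'turn',round(w/10,3),'shift pre',np.round(R.T@D/25,3),'post',np.round(R2.T@D/25,3),'tilt',np.round(R[:,2],4))
E
python3 - <<'E'
from h import *
to(454.8,106,150,-15.6)
c=shot('wrist','w0'); P,px,d=cloud('w0'); print(d[150:250:50,150:400:60])
E
```

```text
time_s: 1.1
ee_pos: [256.1, -539.7, 213.6]
tcp_rot: [[0.273, 0.962, -0.0], [0.962, -0.273, 0.001], [0.0, -0.0, -1.0]]
contact_force: [-0.6, 0.4, -0.2]
gripper_width: 91.2
grip_force: 0.0
time_s: 2.1
ee_pos: [313.9, -347.3, 213.9]
tcp_rot: [[0.269, 0.963, 0.0], [0.963, -0.269, 0.0], [0.0, 0.0, -1.0]]
contact_force: [-0.9, -0.7, -0.5]
gripper_width: 91.3
grip_force: 0.0
time_s: 3.1
ee_pos: [371.0, -155.8, 213.9]
tcp_rot: [[0.269, 0.963, 0.0], [0.963, -0.269, -0.0], [0.0, 0.0, -1.0]]
contact_force: [0.3, 0.6, 0.2]
gripper_width: 91.2
grip_force: 0.0
time_s: 4.1
ee_pos: [428.1, 35.7, 213.9]
tcp_rot: [[0.269, 0.963, 0.0], [0.963, -0.269, 0.0], [0.0, 0.0, -1.0]]
contact_force: [-0.4, -0.7, 0.1]
gripper_width: 90.7
grip_force: 0.0
time_s: 4.85
ee_pos: [446.3, 91.2, 213.9]
tcp_rot: [[0.268, 0.963, -0.0], [0.963, -0.268, -0.0], [-0.0, -0.0, -1.0]]
contact_force: [0.9, 0.4, 0.1]
gripper_width: 91.5
grip_force: 0.0
t 4.85 pos [446.3  91.2 213.9] yaw -15.57 turn 0.003 shift pre [0.66  0.168 2.555] post [0.661 0.167 2.555] tilt [-2.e-04 -1.e-04 -1.e+00]
[[386.57465 386.15735 361.64175 387.95273 364.00714]
 [404.9415  405.50613 403.9207  403.56546 381.1687 ]]
```

View pics/w0.png

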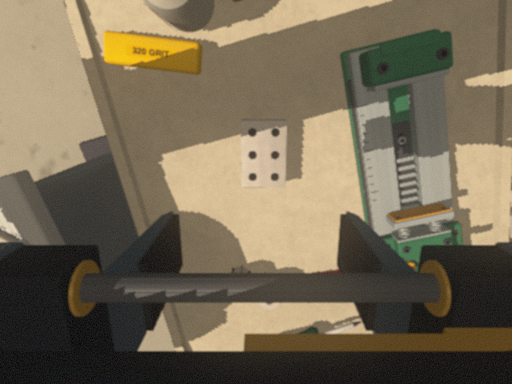

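The wrist view shows the block square in view at (264,154), and the fixed jaw at (407,58) with the rails and rack teeth below it. I'll measure both from this cloud.

```bash
python3 - <<'E'
from h import *
P,px,d=cloud('w0'); Z=P[...,2]
def reg(u0,u1,v0,v1,z0,z1,name):
    m=np.zeros(d.shape,bool); m[v0:v1,u0:u1]=1
    m&=(d>0)&(Z>z0)&(Z<z1); q=P[m]
    r=cv2.minAreaRect(q[:,:2].astype(np.float32)); print(name,len(q),np.round(np.median(q,0),1),np.round(r[0],1),np.round(r[1],1),round(r[2],2))
reg(230,300,110,200,17,40,'block')
reg(335,460,25,95,48,65,'fixedjaw')
reg(335,470,70,210,19,29,'rails')
# fixed jaw face edge: for column lines, last high point
g=cv2.cvtColor(px,cv2.COLOR_RGB2GRAY)
for uv in [(362,88),(450,68),(241,121),(286,121),(286,187),(241,187)]:
    print(uv,np.round(P[uv[1],uv[0]],1))
a=px[15:265,330:475,::-1]; cv2.imwrite('pics/c2.png',cv2.resize(a,(348,600),interpolation=cv2.INTER_CUBIC))
m=(d>0); 
E
```

```text
block 3000 [456.2 106.5  25.3] [455.8 104.6] [75.4 50.8] 74.21
fixedjaw 3850 [614.1 160.6  57. ] [615.1 160.1] [41.9 79.4] 87.48
rails 8306 [613.6  72.7  24. ] [612.  73.] [181.9  94.7] 87.48
(362, 88) [575.8 145.   24.4]
(450, 68) [6.819e+02 1.379e+02 1.000e-01]
(241, 121) [441.8 146.7  25.4]
(286, 121) [489.1 133.5  26.3]
(286, 187) [4.708e+02 5.280e+01 1.000e-01]
(241, 187) [416.8  67.7  -0.5]
```

View pics/c2.png

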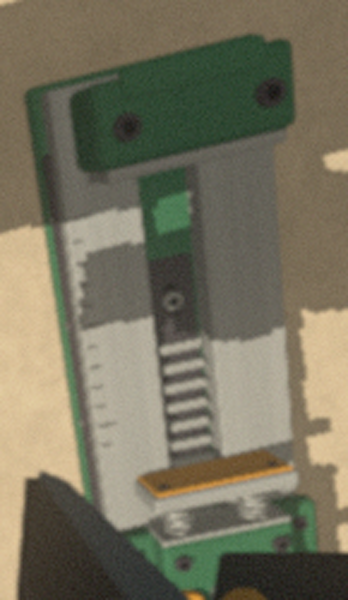

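```bash
python3 -m pendant '[{"linear":[0.3,0.1,0.6],"rotation":[0,0,0],"claw":-1},{"linear":[0.345,0.115,1],"rotation":[0,0,0],"claw":-1},{"linear":[0,0,1],"rotation":[0,0,0],"claw":-1},{"linear":[0,0,1],"rotation":[0,0,0],"claw":-1},{"linear":[0,0,1],"rotation":[0,0,0],"claw":-1},{"linear":[0,0,1],"rotation":[0,0,0],"claw":-1},{"linear":[0,0,1],"rotation":[0,0,0],"claw":-1},{"linear":[0,0,0.9],"rotation":[0,0,0],"claw":-1}]'
python3 -m pendant '[{"linear":[0,0,0.6],"rotation":[0,0,0],"claw":-1},{"linear":[0,0,0.3],"rotation":[0,0,0],"claw":-1},{"linear":[0,0,0],"rotation":[0,0,0],"claw":1},{"linear":[0,0,0],"rotation":[0,0,0],"claw":1},{"linear":[0,0,0],"rotation":[0,0,0],"claw":1},{"linear":[0,0,0],"rotation":[0,0,0],"claw":1},{"linear":[0,0,0],"rotation":[0,0,0],"claw":1},{"linear":[0,0,0],"rotation":[0,0,0],"claw":1}]'
```

```text
time_s: 5.9
ee_pos: [455.7, 105.7, 24.7]
tcp_rot: [[0.268, 0.963, -0.001], [0.963, -0.268, -0.0], [-0.0, -0.001, -1.0]]
contact_force: [-0.3, -0.1, -0.1]
gripper_width: 90.9
grip_force: 0.0
time_s: 6.9
ee_pos: [456.0, 105.7, 4.2]
tcp_rot: [[0.268, 0.963, 0.0], [0.963, -0.268, 0.0], [0.0, 0.0, -1.0]]
contact_force: [-1.8, 1.4, 5.9]
gripper_width: 50.5
grip_force: 30.0
```

```bash
python3 -m pendant '[{"linear":[0,0,-0.5],"rotation":[0,0,0],"claw":1},{"linear":[0,0,-1],"rotation":[0,0,0],"claw":1},{"linear":[0,0,-1],"rotation":[0,0,0],"claw":1},{"linear":[0,0,-1],"rotation":[0,0,0],"claw":1},{"linear":[0,0,-0.5],"rotation":[0,0,-0.4],"claw":1},{"linear":[0,0,0],"rotation":[0,0,-0.53],"claw":1},{"linear":[0,0,0],"rotation":[0,0,-0.4],"claw":1},{"linear":[0,0.5,0],"rotation":[0,0,0],"claw":1}]'
python3 -m pendant '[{"linear":[0,1,0],"rotation":[0,0,0],"claw":1},{"linear":[0,1,0],"rotation":[0,0,0],"claw":1},{"linear":[0,1,0],"rotation":[0,0,0],"claw":1},{"linear":[0,1,0],"rotation":[0,0,0],"claw":1},{"linear":[0,1,0],"rotation":[0,0,0],"claw":1},{"linear":[-0.06,0.5,0],"rotation":[0,0,0],"claw":1},{"linear":[0,0.27,0],"rotation":[0,0,0],"claw":1},{"linear":[0,0,0],"rotation":[0,0,0],"claw":1}]'
python3 - <<'E'
from h import *
to(612.6,97.5,30,-2.4)
c=shot('wrist','w1'); P,px,d=cloud('w1'); Z=P[...,2]
a=px[0:230,150:450,::-1]; cv2.imwrite('pics/w1c.png',cv2.resize(a,(780,598),interpolation=cv2.INTER_CUBIC))
E
```

```text
time_s: 7.9
ee_pos: [468.0, 105.2, 104.4]
tcp_rot: [[0.039, 0.999, -0.001], [0.999, -0.039, -0.0], [-0.0, -0.001, -1.0]]
contact_force: [-0.2, -0.3, -6.1]
gripper_width: 50.5
grip_force: 30.0
time_s: 8.9
ee_pos: [612.3, 97.9, 103.8]
tcp_rot: [[0.04, 0.999, -0.0], [0.999, -0.04, -0.0], [-0.0, -0.0, -1.0]]
contact_force: [0.5, -0.0, -6.1]
gripper_width: 50.7
grip_force: 30.0
t 8.9 pos [612.3  97.9 103.8] yaw -2.28 turn 0.012 shift pre [-0.017  0.012  2.953] post [-0.017  0.012  2.953] tilt [-5.e-04 -0.e+00 -1.e+00]
```

View pics/w1c.png

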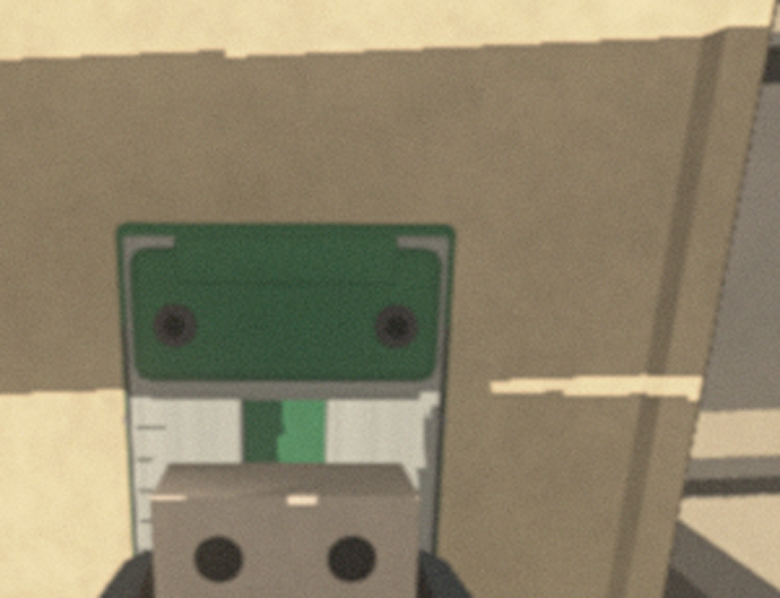

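The block hangs square below the camera (front edge at crop row 495), and the fixed jaw (135–440, 245–395) looks aligned with it. I'll check the offsets from the depth.

```bash
python3 - <<'E'
from h import *
P,px,d=cloud('w1'); Z=P[...,2]
def reg(u0,u1,v0,v1,z0,z1,name):
    m=np.zeros(d.shape,bool); m[v0:v1,u0:u1]=1
    m&=(d>0)&(Z>z0)&(Z<z1); q=P[m]
    r=cv2.minAreaRect(q[:,:2].astype(np.float32)); print(name,len(q),np.round(q.min(0),1),np.round(q.max(0),1),np.round(r[0],1),np.round(r[1],1),round(r[2],2))
reg(190,330,85,155,53,62,'jaw')
reg(190,330,145,180,20,28,'rails')
reg(195,325,170,215,119,135,'block top')
# edges of block & jaw: image rows
g=cv2.cvtColor(px,cv2.COLOR_RGB2GRAY).astype(int)
m=(Z>53)&(Z<62)&(d>0)
for v in (110,120,130): 
    u=np.where(m[v,190:330])[0]+190; print('jaw L/R',v,np.round(P[v,u[0]],1),np.round(P[v,u[-1]],1))
for u in (220,240,260,280,300):
    v=np.where(m[85:160,u])[0]+85; print('jaw front',u,np.round(P[v[-1],u],1))
m=(Z>119)&(Z<135)&(d>0)
for v in (195,200,205):
    u=np.where(m[v,195:325])[0]+195; print('blk',v,np.round(P[v,u[0]],1),np.round(P[v,u[-1]],1))
for u in (220,240,260,280,300):
    v=np.where(m[150:230,u])[0]+150; print('blk front',u,np.round(P[v[0],u],1))
E
```

```text
jaw 7016 [575.6 138.1  53. ] [656.  182.3  62. ] [615.7 160.4] [41.8 79.8] 87.64
rails 2235 [566.9 111.1  21.4] [661.5 142.5  26.3] [614.2 126.7] [27.9 94.1] 87.65
block top 2822 [588.7 120.5 119. ] [639.7 135.7 126.9] [614.2 128.2] [13.5 50.9] 87.77
jaw L/R 110 [576.2 170.1  53.3] [655.5 167.   53.6]
jaw L/R 120 [576.5 163.7  54.5] [654.5 160.6  55.9]
jaw L/R 130 [575.7 157.   53.8] [654.9 153.8  53.9]
jaw front 220 [587.4 140.8  53.6]
jaw front 240 [601.3 140.4  54.6]
jaw front 260 [615.1 139.7  53.9]
jaw front 280 [628.9 139.   53.3]
jaw front 300 [642.7 138.6  53.9]
blk 195 [589.2 132.9 124.6] [639.3 131.1 125.5]
blk 200 [588.8 130.  123.8] [639.5 128.2 124.4]
blk 205 [589.3 127.9 125.2] [639.1 125.5 124.1]
blk front 220 [594.7 135.4 120.2]
blk front 240 [604.7 134.6 120.5]
blk front 260 [614.7 134.5 119.7]
blk front 280 [624.6 134.2 121.8]
blk front 300 [634.5 133.6 121.2]
```

```bash
python3 -m pendant '[{"linear":[0,0,0.5],"rotation":[0,0,0],"claw":1},{"linear":[0,0,1],"rotation":[0,0,0],"claw":1},{"linear":[0,0,0.8],"rotation":[0,0,0],"claw":1},{"linear":[0,0,0.4],"rotation":[0,0,0],"claw":1},{"linear":[0,0,0.2],"rotation":[0,0,0],"claw":1},{"linear":[0,0,0.08],"rotation":[0,0,0],"claw":1},{"linear":[0,0,0.02],"rotation":[0,0,0],"claw":1},{"linear":[0,0,0],"rotation":[0,0,0],"claw":1}]'
python3 -m pendant '[{"linear":[0.05,0,0],"rotation":[0,0,0],"claw":1},{"linear":[0.05,0,0],"rotation":[0,0,0],"claw":1},{"linear":[0.04,0,0],"rotation":[0,0,0],"claw":1},{"linear":[0.02,0,0],"rotation":[0,0,0],"claw":1},{"linear":[0,0,0],"rotation":[0,0,0],"claw":1}]'
```

```text
time_s: 9.95
ee_pos: [612.9, 98.0, 29.4]
tcp_rot: [[0.039, 0.999, 0.001], [0.999, -0.039, 0.0], [0.0, 0.001, -1.0]]
contact_force: [0.2, -0.6, -6.0]
gripper_width: 50.7
grip_force: 30.0
time_s: 10.58
ee_pos: [612.7, 102.0, 28.9]
tcp_rot: [[0.039, 0.999, -0.0], [0.999, -0.039, 0.0], [0.0, -0.0, -1.0]]
contact_force: [-0.4, -0.4, -6.1]
gripper_width: 50.8
grip_force: 30.0
```

```bash
python3 -m pendant '[{"linear":[0,0,0.02],"rotation":[0,0,0],"claw":1},{"linear":[0,0,0],"rotation":[0,0,0],"claw":1}]'
python3 -m pendant '[{"linear":[0.02,0,0],"rotation":[0,0,0],"claw":1},{"linear":[0,0,0],"rotation":[0,0,0],"claw":1}]'
python3 -m pendant '[{"linear":[0.02,0,0],"rotation":[0,0,0],"claw":1},{"linear":[0,0,0],"rotation":[0,0,0],"claw":1}]'
```

```text
time_s: 10.82
ee_pos: [612.7, 102.0, 28.3]
tcp_rot: [[0.039, 0.999, -0.0], [0.999, -0.039, 0.0], [-0.0, -0.0, -1.0]]
contact_force: [0.5, 1.3, -6.4]
gripper_width: 50.6
grip_force: 30.0
time_s: 11.08
ee_pos: [612.8, 102.5, 28.4]
tcp_rot: [[0.039, 0.999, -0.0], [0.999, -0.039, 0.0], [0.0, -0.0, -1.0]]
contact_force: [-0.4, -0.1, -5.9]
gripper_width: 50.8
grip_force: 30.0
time_s: 11.32
ee_pos: [612.8, 102.8, 28.4]
tcp_rot: [[0.039, 0.999, -0.0], [0.999, -0.039, -0.0], [-0.0, -0.0, -1.0]]
contact_force: [-0.4, -2.5, -4.9]
gripper_width: 50.2
grip_force: 30.0
```

```bash
python3 -m pendant '[{"linear":[0.015,0,0],"rotation":[0,0,0],"claw":1},{"linear":[0,0,0],"rotation":[0,0,0],"claw":1}]'
python3 -m pendant '[{"linear":[0,0,0.015],"rotation":[0,0,0],"claw":1},{"linear":[0,0,0],"rotation":[0,0,0],"claw":1}]'
```

```text
time_s: 11.58
ee_pos: [612.8, 102.9, 28.5]
tcp_rot: [[0.039, 0.999, -0.0], [0.999, -0.039, -0.001], [-0.001, -0.0, -1.0]]
contact_force: [-0.2, -6.7, -4.8]
gripper_width: 50.5
grip_force: 30.0
time_s: 11.82
ee_pos: [612.8, 102.9, 28.2]
tcp_rot: [[0.039, 0.999, 0.0], [0.999, -0.039, -0.001], [-0.001, 0.0, -1.0]]
contact_force: [-1.3, -6.4, -2.0]
gripper_width: 50.6
grip_force: 30.0
```

```bash
python3 -m pendant '[{"linear":[0,0,0.015],"rotation":[0,0,0],"claw":1},{"linear":[0,0,0],"rotation":[0,0,0],"claw":1}]'
python3 -m pendant '[{"linear":[0,0,0],"rotation":[0,0,0],"claw":-0.7},{"linear":[0,0,0],"rotation":[0,0,0],"claw":-0.7},{"linear":[0,0,0],"rotation":[0,0,0],"claw":-0.7},{"linear":[0,0,-0.5],"rotation":[0,0,0],"claw":-0.7},{"linear":[0,0,-1],"rotation":[0,0,0],"claw":-1},{"linear":[0,0,-1],"rotation":[0,0,0],"claw":-1},{"linear":[0,0,-1],"rotation":[0,0,0],"claw":-1},{"linear":[0,0,-1],"rotation":[0,0,0],"claw":-1}]'
python3 -m pendant '[{"linear":[-0.5,0,-1],"rotation":[0,0,0],"claw":-1},{"linear":[-1,0,-0.5],"rotation":[0,0,0],"claw":-1},{"linear":[-1,0,0],"rotation":[0,0,0],"claw":-1},{"linear":[-1,0,0],"rotation":[0,0,0],"claw":-1},{"linear":[-1,0,0],"rotation":[0,0,0],"claw":-1},{"linear":[-1,0,0],"rotation":[0,0,0],"claw":-1},{"linear":[-0.4,0,0],"rotation":[0,0,0],"claw":-1},{"linear":[0,0,0],"rotation":[0,0,0],"claw":-1}]'
python3 - <<'E'
from h import *
to(604.9,-61,150,87.6)
c=shot('wrist','w2'); P,px,d=cloud('w2'); Z=P[...,2]
a=px[0:300,120:420,::-1]; cv2.imwrite('pics/w2c.png',cv2.resize(a,(600,600),interpolation=cv2.INTER_CUBIC))
E
```

```text
time_s: 12.08
ee_pos: [612.8, 102.9, 28.2]
tcp_rot: [[0.039, 0.999, 0.0], [0.999, -0.039, -0.001], [-0.001, 0.0, -1.0]]
contact_force: [-3.9, -6.2, 3.6]
gripper_width: 50.7
grip_force: 30.0
time_s: 13.08
ee_pos: [612.9, 103.4, 142.0]
tcp_rot: [[0.039, 0.999, 0.001], [0.999, -0.039, 0.0], [0.0, 0.001, -1.0]]
contact_force: [0.0, -0.6, -0.3]
gripper_width: 91.3
grip_force: 0.0
time_s: 14.08
ee_pos: [607.1, -44.1, 178.1]
tcp_rot: [[0.04, 0.999, 0.0], [0.999, -0.04, 0.0], [0.0, 0.0, -1.0]]
contact_force: [-0.3, -0.6, -0.6]
gripper_width: 91.1
grip_force: 0.0
t 14.075 pos [607.1 -44.1 178.1] yaw -2.29 turn -8.989 shift pre [-0.679 -0.06   1.123] post [ 0.059 -0.679  1.123] tilt [ 4.e-04  1.e-04 -1.e+00]
```

View pics/w2c.png

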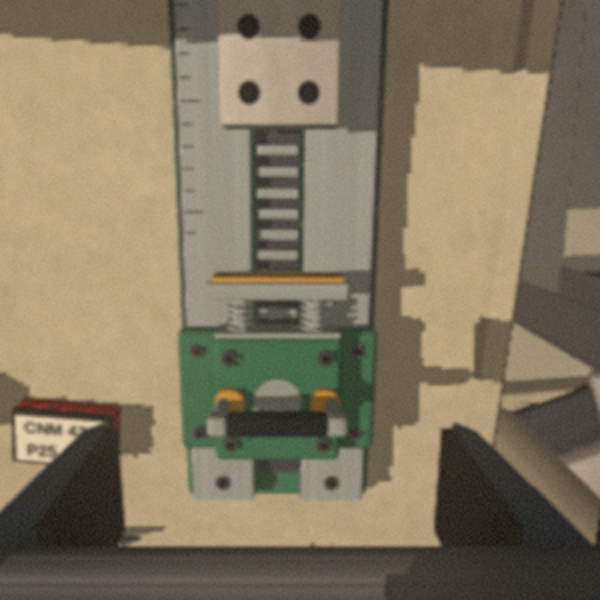

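The block sits on the rails at crop (279,65), centred. The bar is at crop (228–328, 412–437), and rack teeth show as bright stripes at rows 150–255. I'll measure the bar, teeth and block.

```bash
python3 - <<'E'
from h import *
P,px,d=cloud('w2'); Z=P[...,2]
c=np.load('w2.npz');K=c['mtx'];T=c['cam_to_world']
def ray(u,v,z):
    r=T[:3,:3]@np.array([(u-K[0,2])/K[0,0],-(v-K[1,2])/K[1,1],-1]); return T[:3,3]+r*(z-T[2,3])/r[2]
def reg(u0,u1,v0,v1,z0,z1,name):
    m=np.zeros(d.shape,bool); m[v0:v1,u0:u1]=1
    m&=(d>0)&(Z>z0)&(Z<z1); q=P[m]
    r=cv2.minAreaRect(q[:,:2].astype(np.float32)); print(name,len(q),np.round(np.median(q,0),1),np.round(r[0],1),np.round(r[1],1),round(r[2],2))
reg(232,286,203,222,84,92,'bar top'); reg(222,298,196,230,84,92,'bar+rods')
reg(205,315,130,155,45,60,'jawplate'); reg(205,312,164,225,47,54,'carr')
reg(225,300,0,70,42,56,'block')
g=cv2.cvtColor(px,cv2.COLOR_RGB2GRAY).astype(float)
y=np.array([g[v,252:266].mean() for v in range(60,140)]); 
print([ (round(ray(259,60+i,19)[1],1),int(t)) for i,t in enumerate(y)])
E
```

```text
bar top 600 [606.  -61.8  87.4] [606.3 -62.5] [ 9.8 46.2] 87.57
bar+rods 755 [605.9 -61.8  87.4] [606.3 -62.5] [ 9.8 60.1] 87.57
jawplate 860 [608.5  -7.3  52.9] [608.4 -10.5] [15.5 65.8] 87.63
carr 2495 [606.6 -48.8  50.9] [606.5 -58.9] [59.7 62. ] 87.08
block 3765 [613.   87.7  49.3] [613.1  87. ] [48.2 50.8] 87.61
[(np.float64(67.4), 162), (np.float64(66.5), 148), (np.float64(65.6), 112), (np.float64(64.7), 81), (np.float64(63.8), 69), (np.float64(62.9), 65), (np.float64(62.0), 67), (np.float64(61.1), 73), (np.float64(60.2), 76), (np.float64(59.3), 75), (np.float64(58.4), 74), (np.float64(57.5), 78), (np.float64(56.6), 106), (np.float64(55.7), 140), (np.float64(54.8), 150), (np.float64(53.9), 148), (np.float64(53.0), 137), (np.float64(52.1), 109), (np.float64(51.2), 81), (np.float64(50.2), 72), (np.float64(49.3), 72), (np.float64(48.4), 72), (np.float64(47.5), 78), (np.float64(46.6), 108), (np.float64(45.6), 142), (np.float64(44.7), 149), (np.float64(43.8), 147), (np.float64(42.9), 134), (np.float64(41.9), 102), (np.float64(41.0), 74), (np.float64(40.1), 72), (np.float64(39.1), 71
[... 467 characters left out ...]
), (np.float64(20.1), 70), (np.float64(19.1), 69), (np.float64(18.2), 73), (np.float64(17.2), 95), (np.float64(16.2), 129), (np.float64(15.2), 145), (np.float64(14.3), 147), (np.float64(13.3), 141), (np.float64(12.3), 122), (np.float64(11.3), 90), (np.float64(10.3), 72), (np.float64(9.3), 71), (np.float64(8.4), 72), (np.float64(7.4), 84), (np.float64(6.4), 116), (np.float64(5.4), 142), (np.float64(4.4), 145), (np.float64(3.4), 140), (np.float64(2.4), 120), (np.float64(1.4), 87), (np.float64(0.4), 72), (np.float64(-0.6), 69), (np.float64(-1.6), 68), (np.float64(-2.6), 68), (np.float64(-3.6), 75), (np.float64(-4.6), 76), (np.float64(-5.7), 78), (np.float64(-6.7), 101), (np.float64(-7.7), 134)]
```

```bash
python3 -m pendant '[{"linear":[-0.73,0,0],"rotation":[0,0,-0.9],"claw":0},{"linear":[0,0,0],"rotation":[0,0,-1],"claw":0.1},{"linear":[0,0,0],"rotation":[0,0,-1],"claw":0.1},{"linear":[0,0,0],"rotation":[0,0,-1],"claw":0.1},{"linear":[0,0,0],"rotation":[0,0,-1],"claw":0.1},{"linear":[0,0,0],"rotation":[0,0,-1],"claw":0.1},{"linear":[0,0,0],"rotation":[0,0,-1],"claw":0.1},{"linear":[0,0,0],"rotation":[0,0,-1],"claw":0.1}]'
python3 -m pendant '[{"linear":[0,0,0.3],"rotation":[0,0,-0.7],"claw":0.1},{"linear":[0,0,0.6],"rotation":[0,0,-0.4],"claw":0.1},{"linear":[0,0,0.6],"rotation":[0,0,0],"claw":0.1},{"linear":[0,0,0.5],"rotation":[0,0,0],"claw":0.1},{"linear":[0,0,0],"rotation":[0,0,0],"claw":0.1},{"linear":[0,0,0],"rotation":[0,0,0],"claw":0.1}]'
python3 -c "
from h import *
to(606.3,-62.3,66,87.6)"
```

```text
time_s: 15.12
ee_pos: [606.4, -61.1, 177.8]
tcp_rot: [[-0.975, 0.223, -0.0], [0.223, 0.975, 0.0], [0.0, 0.0, -1.0]]
contact_force: [-0.3, 0.6, 0.6]
gripper_width: 41.0
grip_force: 0.0
time_s: 15.88
ee_pos: [606.6, -62.2, 128.0]
tcp_rot: [[-0.999, 0.04, 0.0], [0.04, 0.999, -0.0], [-0.0, -0.0, -1.0]]
contact_force: [-0.5, 0.5, -0.0]
gripper_width: 41.2
grip_force: 0.0
t 15.875 pos [606.6 -62.2 128. ] yaw 87.72 turn 0.012 shift pre [ 0.011 -0.003  2.479] post [ 0.011 -0.003  2.479] tilt [ 4.e-04 -0.e+00 -1.e+00]
```

```bash
python3 -m pendant '[{"linear":[0,0,0.5],"rotation":[0,0,0],"claw":0.1},{"linear":[0,0,0.7],"rotation":[0,0,0],"claw":0.1},{"linear":[0,0,0.7],"rotation":[0,0,0],"claw":0.1},{"linear":[0,0,0.4],"rotation":[0,0,0],"claw":0.1},{"linear":[0,0,0.18],"rotation":[0,0,0],"claw":0.1},{"linear":[0,0,0],"rotation":[0,0,0],"claw":0.1}]'
python3 -m pendant '[{"linear":[0,0,0],"rotation":[0,0,0],"claw":1},{"linear":[0,0,0],"rotation":[0,0,0],"claw":1},{"linear":[0,0,0],"rotation":[0,0,0],"claw":1},{"linear":[0,0,0],"rotation":[0,0,0],"claw":1},{"linear":[0,0,0],"rotation":[0,0,0],"claw":1}]'
python3 -m pendant '[{"linear":[0,0,-0.15],"rotation":[0,0,0],"claw":1},{"linear":[0,0,-0.16],"rotation":[0,0,0],"claw":1},{"linear":[0,0,-0.1],"rotation":[0,0,0],"claw":1},{"linear":[0,0,0],"rotation":[0,0,0],"claw":1},{"linear":[0,0,0],"rotation":[0,0,0],"claw":1}]'
```

```text
time_s: 16.62
ee_pos: [606.3, -62.2, 65.5]
tcp_rot: [[-0.999, 0.039, -0.0], [0.039, 0.999, 0.0], [0.0, 0.0, -1.0]]
contact_force: [-0.0, -0.8, 0.1]
gripper_width: 41.1
grip_force: 0.0
time_s: 17.25
ee_pos: [606.4, -62.5, 65.9]
tcp_rot: [[-0.999, 0.039, 0.0], [0.039, 0.999, -0.0], [-0.0, -0.0, -1.0]]
contact_force: [-1.1, -3.1, 3.8]
gripper_width: 9.9
grip_force: 30.0
time_s: 17.88
ee_pos: [606.3, -62.4, 75.7]
tcp_rot: [[-0.999, 0.039, -0.0], [0.039, 0.999, -0.0], [0.0, -0.0, -1.0]]
contact_force: [3.0, -4.6, -11.1]
gripper_width: 9.7
grip_force: 30.0
```

```bash
python3 -m pendant '[{"linear":[0,0.1,0],"rotation":[0,0,0],"claw":1},{"linear":[0,0.2,0],"rotation":[0,0,0],"claw":1},{"linear":[0,0.3,0],"rotation":[0,0,0],"claw":1},{"linear":[0,0.3,0],"rotation":[0,0,0],"claw":1},{"linear":[0,0.3,0],"rotation":[0,0,0],"claw":1},{"linear":[0,0.3,0],"rotation":[0,0,0],"claw":1},{"linear":[0,0.3,0],"rotation":[0,0,0],"claw":1},{"linear":[0,0.3,0],"rotation":[0,0,0],"claw":1}]'
python3 -m pendant '[{"linear":[0,0.2,0],"rotation":[0,0,0],"claw":1},{"linear":[0,0.1,0],"rotation":[0,0,0],"claw":1},{"linear":[0,0,0],"rotation":[0,0,0],"claw":1},{"linear":[0,0,0],"rotation":[0,0,0],"claw":1}]'
```

```text
time_s: 18.88
ee_pos: [608.6, -10.4, 75.7]
tcp_rot: [[-0.999, 0.039, 0.0], [0.039, 0.999, -0.001], [-0.0, -0.001, -1.0]]
contact_force: [3.0, -10.2, -9.5]
gripper_width: 9.8
grip_force: 30.0
time_s: 19.38
ee_pos: [608.9, -2.6, 75.7]
tcp_rot: [[-0.999, 0.039, 0.0], [0.039, 0.999, -0.0], [-0.0, -0.0, -1.0]]
contact_force: [3.8, -5.7, -9.6]
gripper_width: 9.5
grip_force: 30.0
```

```bash
python3 -m pendant '[{"linear":[0,0.1,0],"rotation":[0,0,0],"claw":1},{"linear":[0,0.1,0],"rotation":[0,0,0],"claw":1},{"linear":[0,0.05,0],"rotation":[0,0,0],"claw":1},{"linear":[0,0,0],"rotation":[0,0,0],"claw":1}]'
python3 -m pendant '[{"linear":[0,0.08,0],"rotation":[0,0,0],"claw":1},{"linear":[0,0.08,0],"rotation":[0,0,0],"claw":1},{"linear":[0,0.07,0],"rotation":[0,0,0],"claw":1},{"linear":[0,0,0],"rotation":[0,0,0],"claw":1}]'
python3 - <<'E'
from h import *
P=None; c=shot('scene','s3'); px=c['pixels']; cv2.imwrite('pics/s3c.png',cv2.resize(px[140:260,160:320,::-1],(800,600),interpolation=cv2.INTER_CUBIC))
E
```

```text
time_s: 19.88
ee_pos: [609.1, 3.3, 75.7]
tcp_rot: [[-0.999, 0.039, 0.0], [0.039, 0.999, -0.001], [-0.0, -0.001, -1.0]]
contact_force: [3.8, -9.7, -10.5]
gripper_width: 9.9
grip_force: 30.0
time_s: 20.38
ee_pos: [609.4, 8.7, 75.7]
tcp_rot: [[-0.999, 0.039, 0.0], [0.039, 0.999, -0.001], [-0.0, -0.001, -1.0]]
contact_force: [4.1, -11.9, -10.5]
gripper_width: 10.0
grip_force: 30.0
```

View pics/s3c.png

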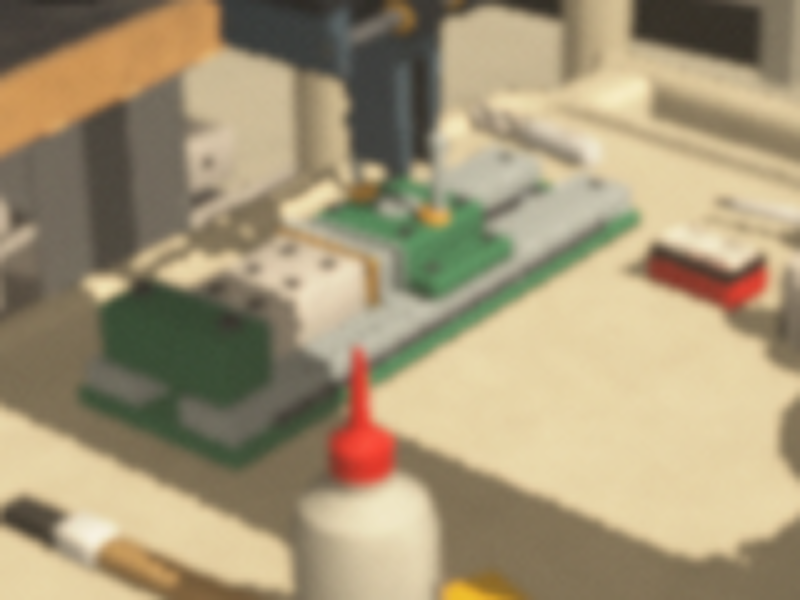

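The scene view shows the brass jaw face at crop (372,280) against the block, and the block against the fixed jaw. Next I move onto the estimated notch and open the fingers a little.

```bash
python3 -m pendant '[{"linear":[0,0.03,0],"rotation":[0,0,0],"claw":1},{"linear":[0,0,0],"rotation":[0,0,0],"claw":1}]'
python3 -m pendant '[{"linear":[0,0,0],"rotation":[0,0,0],"claw":0.7},{"linear":[0,0,0],"rotation":[0,0,0],"claw":0.65},{"linear":[0,0,0],"rotation":[0,0,0],"claw":0.65},{"linear":[0,0,0],"rotation":[0,0,0],"claw":0.65}]'
python3 - <<'E'
from h import *
P=None; c=shot('scene','s4'); px=c['pixels']; cv2.imwrite('pics/s4c.png',cv2.resize(px[140:260,160:320,::-1],(800,600),interpolation=cv2.INTER_CUBIC))
P,px,d=cloud('s4'); m=(abs(P[...,0]-609)<35)&(abs(P[...,1]-9.5)<12)&(P[...,2]>60)&(P[...,2]<115); print(np.round(P[m],0)[:40].tolist())
E
```

```text
time_s: 20.68
ee_pos: [609.4, 9.2, 75.7]
tcp_rot: [[-0.999, 0.039, 0.0], [0.039, 0.999, -0.002], [-0.0, -0.002, -1.0]]
contact_force: [4.0, -13.7, -11.1]
gripper_width: 9.8
grip_force: 30.0
time_s: 21.18
ee_pos: [609.1, 10.6, 76.0]
tcp_rot: [[-0.999, 0.039, 0.0], [0.039, 0.999, 0.0], [-0.0, 0.0, -1.0]]
contact_force: [-0.3, -0.4, -0.6]
gripper_width: 16.1
grip_force: 0.0
[[599.0, 5.0, 114.0], [598.0, 2.0, 113.0], [594.0, 3.0, 114.0], [592.0, 2.0, 115.0], [591.0, -1.0, 113.0], [586.0, -2.0, 114.0], [598.0, 6.0, 112.0], [599.0, 1.0, 110.0], [594.0, 3.0, 112.0], [593.0, 1.0, 111.0], [591.0, -1.0, 111.0], [592.0, 18.0, 115.0], [600.0, 4.0, 108.0], [599.0, 0.0, 107.0], [593.0, 5.0, 110.0], [591.0, 3.0, 110.0], [590.0, 1.0, 109.0], [587.0, 1.0, 110.0], [602.0, 1.0, 104.0], [596.0, 5.0, 106.0], [596.0, 1.0, 105.0], [592.0, 3.0, 107.0], [588.0, 3.0, 108.0], [586.0, -2.0, 107.0], [590.0, 21.0, 111.0], [603.0, -0.0, 100.0], [598.0, 3.0, 103.0], [595.0, 2.0, 103.0], [593.0, 1.0, 103.0], [590.0, 1.0, 104.0], [586.0, 2.0, 105.0], [590.0, 21.0, 109.0], [602.0, 2.0, 99.0], [597.0, 4.0, 101.0], [593.0, 5.0, 102.0], [590.0, 5.0, 103.0], [590.0, 1.0, 101.0], [599.0, 5.0, 98.0], [599.0, 1.0, 96.0], [597.0, 0.0, 97.0]]
```

View pics/s4c.png

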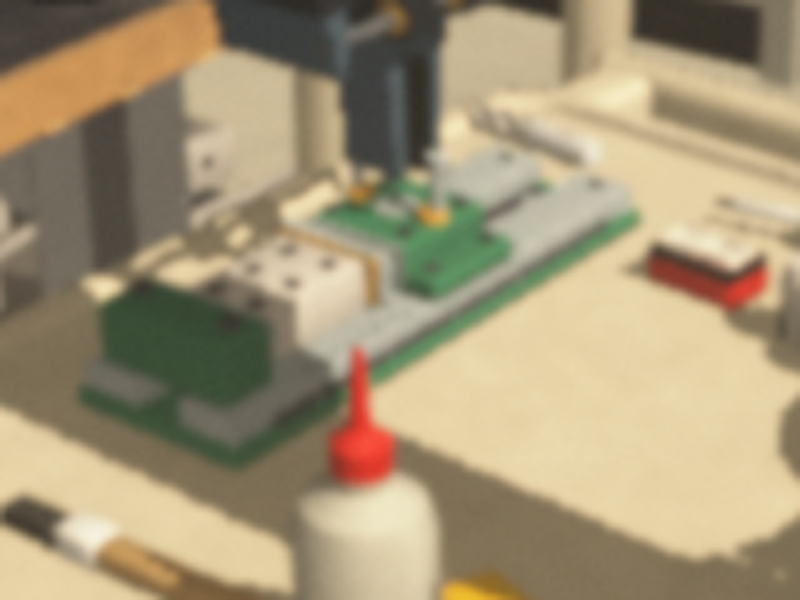

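```bash
python3 -m pendant '[{"linear":[0,-0.04,0],"rotation":[0,0,0],"claw":0.5},{"linear":[0,0,-0.2],"rotation":[0,0,0],"claw":0.4},{"linear":[0,0,-0.6],"rotation":[0,0,0],"claw":0.2},{"linear":[0,0,-1],"rotation":[0,0,0],"claw":0},{"linear":[-0.5,0,-1],"rotation":[0,0,0],"claw":-1},{"linear":[-1,0,-1],"rotation":[0,0,0],"claw":-1},{"linear":[-0.8,0,-0.8],"rotation":[0,0,0],"claw":-1},{"linear":[0,0,0],"rotation":[0,0,0],"claw":-1}]'
python3 -m pendant '[{"linear":[0,0,0],"rotation":[0,0,0],"claw":-1}]'
python3 - <<'E'
from h import *
c=shot('wrist','w5'); P,px,d=cloud('w5'); Z=P[...,2]
cv2.imwrite('pics/w5c.png',px[:,:,::-1])
def box(x0,x1,y0,y1,z0,z1,n):
    m=(d>0)&(P[...,0]>x0)&(P[...,0]<x1)&(P[...,1]>y0)&(P[...,1]<y1)&(Z>z0)&(Z<z1); q=P[m]
    if len(q)<20: print(n,len(q)); return
    r=cv2.minAreaRect(q[:,:2].astype(np.float32)); print(n,len(q),np.round(np.median(q,0),1),np.round(r[0],1),np.round(r[1],1),round(r[2],1), q[:,1].min(),q[:,1].max())
box(570,650,-5,25,72,110,'bar'); box(585,635,0,20,78,110,'bar2')
box(570,650,60,145,43,54,'block+plate'); box(570,655,139,185,53,62,'fjaw'); box(570,650,45,75,50.5,58,'plate')
box(550,660,-28,35,48,54,'carr')
E
```

```text
time_s: 22.22
ee_pos: [668.3, 7.1, 193.3]
tcp_rot: [[-0.999, 0.039, 0.004], [0.039, 0.999, -0.0], [-0.004, -0.0, -1.0]]
contact_force: [-0.6, 1.1, 0.7]
gripper_width: 82.6
grip_force: 0.0
time_s: 22.35
ee_pos: [665.5, 7.3, 190.6]
tcp_rot: [[-0.999, 0.039, -0.001], [0.039, 0.999, 0.0], [0.001, 0.0, -1.0]]
contact_force: [0.6, -0.4, 0.4]
gripper_width: 90.7
grip_force: 0.0
bar 840 [607.9   9.   87.3] [609.2   9.2] [10.  61.4] 87.3 3.383271659474686 14.725462174627602
bar2 706 [609.3   8.9  87.4] [610.3   9.2] [10.  49.6] 87.3 3.383271659474686 14.725462174627602
block+plate 5046 [612.5 104.   49.4] [614.  102.5] [84.9 70.7] 89.2 60.02200190018608 144.99660939668797
fjaw 3751 [613.3 159.2  56.8] [615.3 160.6] [43.1 79. ] 88.9 139.04272675794752 182.40075358831106
plate 773 [609.9  58.   53. ] [611.3  64.1] [22.2 64.6] 87.8 52.3328716141223 74.73443006861311
carr 3051 [6.078e+02 6.000e-01 5.090e+01] [609.2   6.5] [58.5 61.6] 87.7 -23.63979018864854 34.99361124778906
```

View pics/w5c.png

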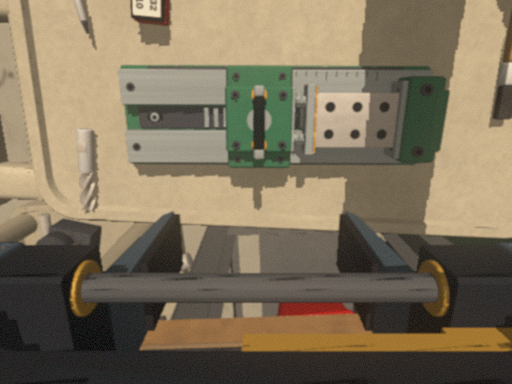

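The wrist view shows the block (355,120) flush between the brass face and the fixed jaw. The bar top is at 87.4 mm, the same as when it was fully down at the start, and the jaw is sprung in about 5.5 mm.

```bash
python3 -c "
from station import ticket
print(ticket.hand_in())"
```

```text
the job is handed in; nothing more can be done
None
```

The job is handed in at about 22 s, well under the 64 s limit: the block lies flat, centred and flush against the fixed jaw, the bar is fully down in a notch, and the jaw is sprung in about 5.5 mm of its 16 mm; the hand-in call gave no verdict.

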